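Open the wick box and point out the spool

TASK

The lid of the wooden wick box has been left half open. Push it back with your fingertips until it leans past upright and stays out of the way, then point from above at the spool of wick inside, so that the candle maker sees what to take: hold your fingertips centred a few centimetres above the spool for at least three seconds, and finish still pointing there. Do not touch, lift or shift the spool or the two tins in the box, and leave everything round the box standing where it is.

Things in the scene. Friction and masses are not known exactly. Their poses are not given: they have to be found in the camera images.
- wick_box: wooden box with a hinged lid, fixed on the bench, front to the robot (turned up to 0.22 rad); walls 10 mm thick. Origin on the bench; x points from front to hinge, y left, z up. In mm: outside x -80 to 91, y -125 to 125, rim at z 85; inside x -69 to 80, y -115 to 115, floor at z 6; a thin partition along x at y -29, up to z 70. Loose wicks lie in it
- lid_hinge (a point): point on the hinge line of the lid, midway along the box's width: in the box's frame x = 94.5, z = 88 mm; the line runs along the box's y
- wick_box_lid (a joint): opening angle of the lid, rad: 0 shut, 1.57 upright, 1.83 at its stop, leaning back. The stiff hinge keeps the lid where it is left; turning it takes about 0.9 N m at most (5 N at the free edge). It starts between 0.6 and 0.95
- lid_lip (a point): lower front edge of the finger lip, a tab 60 mm wide, 11 mm long and 10 mm thick in the middle of the lid's free edge (away from the hinge), in line with the lid's underside; 192 mm from the hinge line. The lid is a flat board 254 mm wide and 10 mm thick
- wick_spool: spool of white cotton wick with two wooden flanges, 60 mm diameter, 52 mm high, standing upright on the box's floor; origin at the centre of its underside. It stands in one of three places in the box, the tins in the other two, at least 75 mm apart centre to centre: one to the right of the partition, one front and one back left of it
- spool_top (a point): centre of the spool's upper face, 52 mm above its origin
- tin_lid_1: white candle tin with a red top, 67 mm diameter, 46 mm high, on the box's floor; origin at the centre of its underside
- tin_lid_2: white candle tin with a black top, 67 mm diameter, 46 mm high, on the box's floor; origin at the centre of its underside
- scent_1: frosted fragrance bottle with a black dropper cap, 37 mm diameter, 108 mm high, standing on the bench left of the box; origin at the centre of its underside
- scent_2: second bottle of the same kind, 37 mm diameter, 108 mm high, left of the box
- scent_3: larger bottle of the same kind, 44 mm diameter, 125 mm high, left of the box
- pour_jug: aluminium pouring jug with a black handle, 105x166 mm, 121 mm high, on the bench right of the box; origin at the centre of its underside
- spray_bottle: white spray bottle with a blue and red trigger head, 66x91 mm, 205 mm high, behind the jug, right of the box; origin at the centre of its underside
- tape_brown: roll of brown tape lying flat, 105x111 mm, 48 mm high, on the bench left of the bottles; origin at the centre of its underside
Things that resemble listed ones, but are neither listed nor needed, are in the scene too. Leave any orange or purple look-alike of the wick_spool alone.

How it is judged:
By the outcome, as a careful person would: the job done as asked, in the order asked, and still so for the second after the job is handed in, with the robot touching nothing.
It also fails if it takes over 48 s, if anything falls off the work surface, if the arm or the gripper's body presses on something with over 40 N, if the wrist force passes 120 N, or if a joint passes its speed limit or range.

ROBOT

A 6-joint arm with a two-finger parallel gripper is mounted at the origin on a cart in front of the work surface, level with it; the furniture and walls round the work are solid. World frame = base frame: x ahead of the robot, y to its left, z up, the work surface at z = 0. Lengths are in m, angles in rad, forces in N, time in s.
With the tool pointing down it reaches from about 0.3 to 0.875 m from the base axis. Payload 6.4 kg.
Tool frame: the origin (TCP) lies between the finger pads; the fingertips stand 25 mm ahead of it and the grasp point (between the pads) lies 6 mm ahead of it; z points along the fingers, y is the line along which they close (so a half turn about z gives the same grasp; the last joint's range is limited). The gripper opens to 85 mm and grips with 20 to 120 N. Pads are 22 mm wide; open, the fingers measure 114 mm over their backs; the gripper's body (76 mm by 85 mm) begins 54 mm behind the grasp point. The pads swing forward as they close: fully open they stand 13 mm farther back than shut.
Start: joints at [-1.311, 0.181, 1.607, -0, 1.354, -0.206], TCP at [0.258, -0.514, 0.256] pointing down, gripper open.
Joint ranges: [-2.99, 2.99], [-0.89, 2.07], [0.3, 2.58], [-1.14, 4.28], [0, 2.63], [-3.12, 3.12]. Speed limits (rad/s): [2.57, 2.57, 3.01, 3.14, 3.14, 3.14].

INTERFACE

Orientations are given as a unit quaternion [w, x, y, z].
In Python, from bench import ctrl gives the robot as it stands.
- The arm moves only by the tool servo_tool, never from a script. Its argument "series" is text: rows parted by semicolons, each of 7 numbers parted by spaces: the gripper command: -1 is fully open, 1 is shut, values between are in proportion, then the shift along the tool's x, y, z in m, then the turn, a rotation vector about the tool's x, y, z in degrees. A call has 1 to 12 rows; each row is the pose to reach, as a shift and turn from the pose commanded when the call began, along the tool's axes at that moment; what a row does not reach only later rows make up. A row lasts 1/12 s, in which the tool goes at most 41.7 mm and 7.16 degrees, less where a joint would pass 70% of its speed; a pose out of reach is approached as far as the arm can. A call with a gripper value outside its range is refused whole. The fingers move at their own pace and stop on an object; the grip force is fixed at half the most. Time passes only in rows, so rows that repeat a pose let the fingers close. It gives the time, the measured TCP pose, the force, the opening and the grip force at its end, in the units of the state.
- ctrl.get_obs(): the state, without advancing time (a new reading comes with each control period).
- ctrl.camera(name): name is "scene" or "top" or "wrist"; returns a dict with "img" (384x512x3 uint8, red, green, blue), "z_map" (384x512 float32, m along the optical axis (not along the pixel's ray), 0 where there is no reading), "fovy" (degrees; the focal length in pixels is half the picture's height over the tangent of half this angle, whatever the lens; pixels are square), "cx", "cy" (the principal point, pixels), "k1" (the pictures are not rectified: a ray, as slopes to the right and down, at radius r is drawn at 1 + k1 r^2 times it, then the intrinsics apply), "extrinsics" (4x4, takes a point from camera to world coordinates); the wrist camera has in their place "T_tool_cam" (4x4, takes a point from camera to tool coordinates, whose origin is the TCP and whose axes are the flange's). Camera axes: x right, y down, z forward; pixel columns grow to the right and rows downward; lengths in m; the calibration is good to about 2 mm. A picture is of the moment at which its call begins: read the wrist's pose just before it.
- ctrl.hand_in(): hands the job in; it is judged then, once.
The state is a dict: "time_s": time; "q": joint angles; "dq": joint speeds; "joint_efforts": joint torques, N m; "eef_pos": TCP position; "eef_rot": TCP orientation; "wrist_force": force on the tool from outside, world axes, zero at the start; "torque": the same for the moment, N m; "opening": opening from 0.0 (shut) to 1.0 (fully open); "grasp_force": force on a finger pad.
Only numpy, scipy, OpenCV 4.12 (cv2) and the standard library are available. Lean on these libraries where they do the work, as an engineer would, in place of code of your own. Each camera call takes 0.05 s, during which the arm holds its last target. There are 200 camera calls.

## Working session

There is one attempt and no reset: what is moved stays moved. The work goes in short steps, Python scripts to look and compute and a tool call to move; the robot and the scene stay as the last step left them, time stands still between calls to the robot, and variables do not carry over. Pictures are saved under pics/ and viewed, at most 10 in all, crops included, and the job is handed in when it is done.

Besides the shell and the picture viewer there is one more tool, called after "Emit:" by a JSON object that holds its "name" and its "arguments". servo_tool: Moves the arm, as the interface text tells. Its arguments: {"type":"object","properties":{"series":{"type":"string"}},"required":["series"]}

```bash
mkdir -p pics; cat > h.py <<'E'
import numpy as np,cv2
from bench import ctrl
from scipy.spatial.transform import Rotation as R
def Rq(q): return R.from_quat([q[1],q[2],q[3],q[0]])
def cam(n):
    o=ctrl.get_obs(); c=ctrl.camera(n)
    if n=="wrist":
        T=np.eye(4);T[:3,:3]=Rq(o["eef_rot"]).as_matrix();T[:3,3]=o["eef_pos"]
        c["extrinsics"]=T@c["T_tool_cam"]
    np.savez(f"{n}.npz",**c); return c
def cloud(c):
    h,w=c["z_map"].shape; f=h/2/np.tan(np.radians(c["fovy"])/2)
    K=np.array([[f,0,c["cx"]],[0,f,c["cy"]],[0,0,1.]])
    uv=np.stack(np.meshgrid(np.arange(w),np.arange(h)),-1).reshape(-1,1,2).astype(float)
    s=cv2.undistortPoints(uv,K,np.array([float(c["k1"]),0,0,0])).reshape(h,w,2)
    z=c["z_map"][...,None]; p=np.concatenate([s*z,z],-1)
    E=np.asarray(c["extrinsics"]); P=p@E[:3,:3].T+E[:3,3]
    P[c["z_map"]==0]=np.nan
    return P
def save(c,name): cv2.imwrite(f"pics/{name}.png",c["img"][...,::-1])
E
python3 - <<'E'
from h import *
a=cam("scene");b=cam("top")
for n,c in(("scene",a),("top",b)):
    print(n,np.round(c["extrinsics"],3).tolist(),c["fovy"],c["k1"])
i=np.hstack([a["img"],b["img"]])[...,::-1]
save(a,"s1");save(b,"t1")
E
```

```text
scene [[-0.557, -0.641, 0.528, 0.021], [-0.831, 0.437, -0.345, 0.382], [-0.009, -0.631, -0.776, 0.882], [0.0, 0.0, 0.0, 1.0]] 56.46524810032121 -0.05557420177873802
top [[0.041, -0.921, 0.387, 0.08], [-0.999, -0.033, 0.026, -0.001], [-0.011, -0.388, -0.922, 1.245], [0.0, 0.0, 0.0, 1.0]] 52.304923533640185 0.009355057145035805
```

View pics/s1.png

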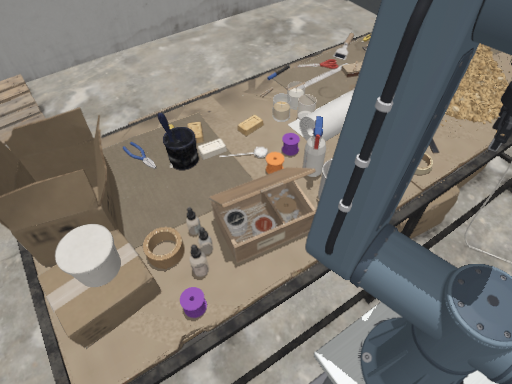

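View pics/t1.png

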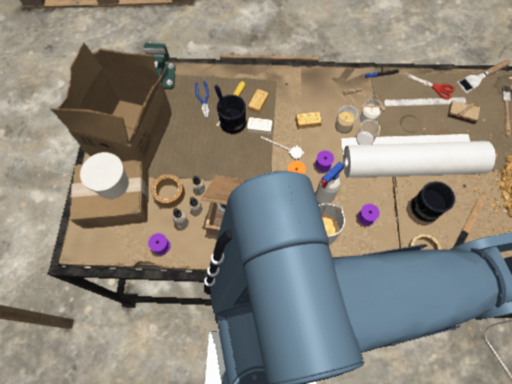

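Scene view: the box is at (265,215) and the lid is seen nearly edge-on at (265,185). Black-top tin at (235,222), red-top tin at (263,225), spool candidate at (287,205). In the top view the arm hides most of the box.

```bash
python3 - <<'E'
from h import *
c=dict(np.load("scene.npz"));P=cloud(c)
np.set_printoptions(precision=3,suppress=True)
i=c["img"][150:270,190:340,::-1]
cv2.imwrite("pics/crop1.png",cv2.resize(i,None,fx=5,fy=5,interpolation=cv2.INTER_CUBIC))
for (u,v) in [(235,222),(263,225),(287,205),(284,200),(265,185),(240,190),(300,172),(212,195),(311,207),(232,255),(216,212),(318,165),(295,190),(275,240),(314,155)]:
    print(u,v,P[v-1:v+2,u-1:u+2].reshape(-1,3).mean(0))
E
```

```text
235 222 [0.533 0.139 0.052]
263 225 [0.481 0.08  0.052]
287 205 [ 0.499 -0.016  0.053]
284 200 [ 0.515 -0.017  0.058]
265 185 [0.496 0.062 0.198]
240 190 [0.549 0.106 0.155]
300 172 [ 0.479 -0.034  0.202]
212 195 [0.657 0.144 0.048]
311 207 [ 0.438 -0.052  0.084]
232 255 [0.471 0.189 0.008]
216 212 [0.573 0.174 0.082]
318 165 [ 0.57  -0.19   0.055]
295 190 [ 0.52  -0.059  0.071]
275 240 [0.43  0.075 0.038]
314 155 [ 0.579 -0.175  0.1  ]
```

View pics/crop1.png

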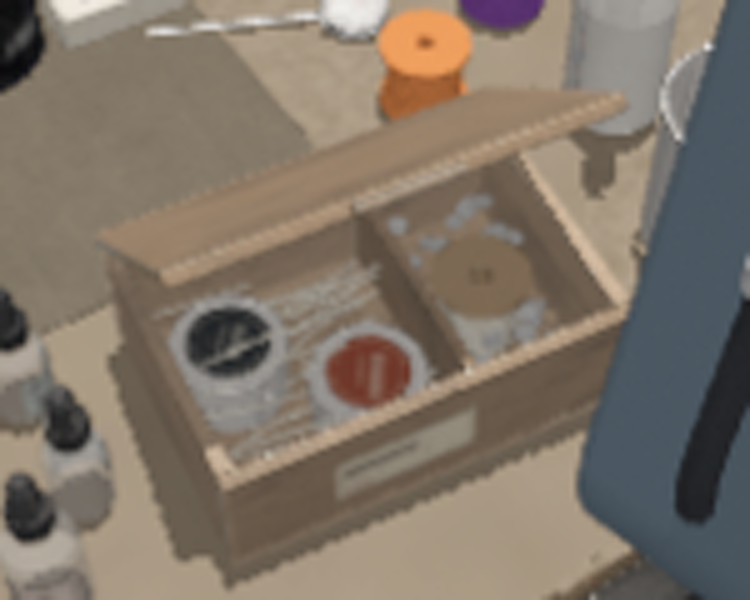

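The crop shows the wicker's target: a brown wooden flange with white wick at crop (482,275), or pixel (286,205), in the right compartment. The orange spool (275,160) and the purple ones (290,143) and (193,302) are look-alikes outside the box. Next I fit the box, lid and spool from the depth.

```bash
cat > fit.py <<'E'
from h import *
from scipy.optimize import least_squares
np.set_printoptions(precision=4,suppress=True)
c=dict(np.load("scene.npz"));P=cloud(c)
m=np.zeros(P.shape[:2],bool);m[165:270,205:318]=1
Q=P[m];Q=Q[~np.isnan(Q).any(1)]
# front wall: plane of pts, z .02-.075, outside face; rim pts for ends
F=P[225:262,225:312].reshape(-1,3);F=F[(F[:,2]>.015)&(F[:,2]<.075)&(F[:,0]<.48)]
best=0
rng=np.random.default_rng(0)
for _ in range(400):
    a,b=F[rng.choice(len(F),2,False)];d=(b-a)[:2];n=np.array([-d[1],d[0]])/(np.linalg.norm(d)+1e-9)
    k=abs((F[:,:2]-a[:2])@n)<.003
    if k.sum()>best: best=k.sum();G=F[k]
cc=G[:,:2].mean(0);u=np.linalg.svd(G[:,:2]-cc)[2][0] if 0 else np.linalg.svd(G[:,:2]-cc,full_matrices=False)[2][0]
u*=np.sign(u[1]);x=np.array([u[1],-u[0]]);yaw=np.arctan2(x[1],x[0])
print("yaw",yaw,"n",len(G),"of",len(F),"front c",cc)
rim=Q[(abs(Q[:,2]-.085)<.004)]
ry=rim[:,:2]@u; rx=rim[:,:2]@x-cc@x
k=(rx>-.004)&(rx<.16)
hist,e=np.histogram(ry[k],bins=np.arange(ry[k].min(),ry[k].max()+.005,.005));print("rim y span",ry[k].min(),ry[k].max(),hist,e[0])
print("front rim z",np.median(rim[(abs(rx)<.012),2]), "rx of rim pct",np.percentile(rx[k],[1,5,20]))
k2=(rx>.02)&k
for lo in(1,-1):
    s=k2&((ry-ry[k].mean())*lo>0.08);print("side",lo,s.sum(),np.percentile(ry[s],[3,50,97]))
oy=(np.percentile(ry[k],.5)+np.percentile(ry[k],99.5))/2
O=x*(cc@x+.08)+u*oy
print("origin",O)
B=np.column_stack([(Q[:,:2]-O)@x,(Q[:,:2]-O)@u,Q[:,2]])
L=B[(B[:,2]>.1)&(abs(B[:,1])<.13)&(B[:,0]<.1)]
print("lid n",len(L),"zmax",L[:,2].max(),"min x",L[:,0].min())
r=np.hypot(L[:,0]-.0945,L[:,2]-.088);a=np.arctan2(L[:,2]-.088,.0945-L[:,0])
print("ang pct",np.percentile(a,[5,25,50,75,95]),"r max",np.percentile(r,[50,95,99,100]),"y",L[:,1].min(),L[:,1].max())
S=B[(B[:,1]<-.033)&(B[:,1]>-.112)&(B[:,2]>.051)&(B[:,2]<.066)&(abs(B[:,0])<.066)]
print("spool n",len(S),"z",np.median(S[:,2]))
from cv2 import minEnclosingCircle
S=S[np.linalg.norm(S[:,:2]-np.median(S[:,:2],0),axis=1)<.034]
print("spool circ",minEnclosingCircle(S[:,:2].astype(np.float32)),"med",np.median(S,0),"world",O+np.median(S[:,0])*x+np.median(S[:,1])*u)
E
python3 fit.py; python3 -c "
from h import *
o=ctrl.get_obs();print(o['eef_pos'],o['eef_rot'],o['time_s']);print(Rq(o['eef_rot']).as_matrix().round(3))"
```

```text
yaw -0.13137386151623986 n 810 of 979 front c [0.4327 0.0903]
rim y span 0.0003699080112867457 0.3007450860011019 [64 61  8  6  6  6  6  7  8  5  6  5  7  7  7  6  7  6  8  7  5  8  6  6
  5  8  6  8  8  4  8  9  5  6  8  7  6  8  8  7  6 10  7  9  6  8  9 24
 91 75  0  0  0  0  0  0  0  0  0  0  1] 0.0003699080112867457
front rim z 0.08433891589927867 rx of rim pct [-0.0007  0.0001  0.0025]
side 1 155 [0.2398 0.2443 0.2487]
side -1 109 [0.0006 0.0053 0.0099]
origin [0.5092 0.0585]
lid n 1859 zmax 0.41375053643525855 min x -0.28763466473253146
ang pct [0.5618 0.745  0.7918 0.8264 1.0219] r max [0.1645 0.4563 0.47   0.4777] y -0.12705758101607628 0.1270968357800656
spool n 285 z 0.057555342015284894
spool circ ((-0.0011293358402326703, -0.06938209384679794), 0.030549395829439163) med [-0.0017 -0.0694  0.0576] world [ 0.4985 -0.0101]
[ 0.25814289 -0.51326981  0.25547503] [-8.12458115e-04  9.72999700e-01  2.30804943e-01 -3.22832229e-05] 0.1
[[ 0.893  0.449 -0.   ]
 [ 0.449 -0.893  0.002]
 [ 0.    -0.002 -1.   ]]
```

Fit: the origin of the box is at about (0.509, 0.059), yaw −0.131, width 0.249 m (expected 0.250) and rim at z 0.084. The spool's top is at world (0.499, −0.010, 0.058), radius 0.030, which matches the text. The lid is at about 0.73 rad. I'll move in front of the lip, with fingers shut and turned square to the box.

Emit:
{"name": "servo_tool", "arguments": {"series": "1 0.38 -0.465 0.03 0 0 34.2;1 0.38 -0.465 0.03 0 0 34.2;1 0.38 -0.465 0.03 0 0 34.2;1 0.38 -0.465 0.03 0 0 34.2;1 0.38 -0.465 0.03 0 0 34.2;1 0.38 -0.465 0.03 0 0 34.2;1 0.38 -0.465 0.03 0 0 34.2;1 0.38 -0.465 0.03 0 0 34.2;1 0.38 -0.465 0.03 0 0 34.2;1 0.38 -0.465 0.03 0 0 34.2;1 0.38 -0.465 0.03 0 0 34.2;1 0.38 -0.465 0.03 0 0 34.2"}}

```text
time_s: 1.1
eef_pos: [0.3667, -0.0243, 0.2313]
eef_rot: [0.0, 0.998, -0.066, 0.0]
wrist_force: [0.6, -1.1, -0.2]
opening: -0.001
grasp_force: 0.0
```

Emit:
{"name": "servo_tool", "arguments": {"series": "1 0.01 -0.1 0.031 0 5 0;1 0.01 -0.1 0.031 0 10 0;1 0.01 -0.1 0.031 0 15 0;1 0.01 -0.1 0.031 0 15 0;1 0.01 -0.1 0.031 0 15 0;1 0.01 -0.1 0.031 0 15 0"}}

```text
time_s: 1.6
eef_pos: [0.3901, 0.0713, 0.2007]
eef_rot: [0.009, 0.989, -0.065, 0.13]
wrist_force: [0.2, 0.3, 0.6]
opening: -0.001
grasp_force: 0.0
```

```bash
python3 - <<'E'
from h import *
o=ctrl.get_obs();print(o["eef_pos"],Rq(o["eef_rot"]).as_matrix().round(3).tolist(),o["wrist_force"])
c=cam("scene");save(c,"s2")
P=cloud(c);O=np.array([.5092,.0585]);x=np.array([.9914,-.131]);u=np.array([.131,.9914])
Q=P[165:230,200:318].reshape(-1,3);Q=Q[~np.isnan(Q).any(1)]
B=np.column_stack([(Q[:,:2]-O)@x,(Q[:,:2]-O)@u,Q[:,2]])
L=B[(B[:,2]>.1)&(B[:,2]<.24)&(abs(abs(B[:,1])-.085)<.04)&(B[:,0]>-.06)&(B[:,0]<.1)]
r=np.hypot(L[:,0]-.0945,L[:,2]-.088);a=np.arctan2(L[:,2]-.088,.0945-L[:,0])
best=0
for t in np.arange(.5,1.9,.01):
    for off in(0,.01):
        k=(abs((L[:,0]-.0945)*np.sin(t)+(L[:,2]-.088)*np.cos(t)-off)<.002).sum()
        if k>best: best=k;print(round(t,2),off,k,len(L))
E
```

```text
[0.39007462 0.0713135  0.20073063] [[0.958, -0.13, 0.256], [-0.125, -0.992, -0.034], [0.259, 0.0, -0.966]] [0.22092887 0.32160823 0.5837384 ]
0.5 0.01 21 565
0.52 0.01 22 565
0.53 0.01 24 565
0.54 0.01 25 565
0.55 0.01 26 565
0.56 0.01 29 565
0.57 0.01 34 565
0.58 0.01 36 565
0.59 0.01 41 565
0.6 0.01 48 565
0.61 0.01 52 565
0.62 0.01 55 565
0.63 0.01 63 565
0.64 0.01 71 565
0.65 0.01 84 565
0.66 0.01 95 565
0.67 0.01 117 565
0.68 0.01 161 565
0.69 0.01 200 565
0.7 0.01 258 565
0.71 0.01 324 565
0.72 0.01 452 565
0.73 0.01 466 565
```

View pics/s2.png

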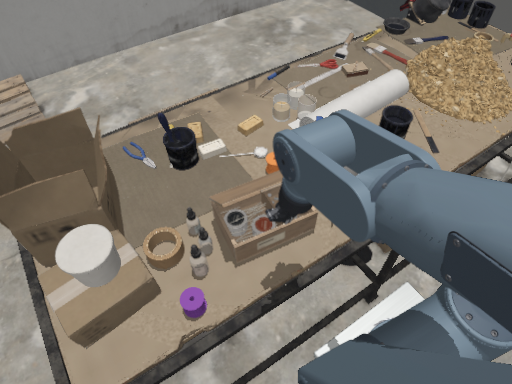

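The lid's measured angle is 0.725 rad and the fingertips stand in front of the lip, so I start the push.

Emit:
{"name": "servo_tool", "arguments": {"series": "1 0.015 0 0.01 0 0 0;1 0.031 0 0.019 0 0 0;1 0.042 0 0.02 0 0 0;1 0.053 0 0.021 0 0 0;1 0.065 0 0.021 0 0 0;1 0.076 0 0.016 0 0 0;1 0.087 0 0.011 0 0 0;1 0.098 0 0.006 0 0 0;1 0.109 0 0.001 0 0 0;1 0.109 0 0.001 0 0 0"}}

```text
time_s: 2.48
eef_pos: [0.4966, 0.0556, 0.229]
eef_rot: [0.009, 0.989, -0.067, 0.131]
wrist_force: [-0.6, 0.1, 0.8]
opening: 0.005
grasp_force: 0.0
```

```bash
cat > lid.py <<'E'
from h import *
import sys
c=cam("scene")
if len(sys.argv)>1: save(c,sys.argv[1])
P=cloud(c);O=np.array([.5092,.0585]);x=np.array([.9914,-.131]);u=np.array([.131,.9914])
Q=P[140:230,190:330].reshape(-1,3);Q=Q[~np.isnan(Q).any(1)]
B=np.column_stack([(Q[:,:2]-O)@x,(Q[:,:2]-O)@u,Q[:,2]])
L=B[(B[:,2]>.1)&(B[:,2]<.29)&(abs(B[:,1]-.085)<.04)&(B[:,0]>-.06)&(B[:,0]<.2)]
res=[((abs((L[:,0]-.0945)*np.sin(t)+(L[:,2]-.088)*np.cos(t)-off)<.002).sum(),round(t,2),off) for t in np.arange(.5,1.95,.01) for off in(0,.01)]
print(len(L),sorted(res)[-5:])
o=ctrl.get_obs();e=o["eef_pos"];d=np.array(e[:2])-O;print("tcp box",d@x,d@u,e[2],"F",o["wrist_force"],"t",o["time_s"])
E
python3 lid.py s3
```

```text
425 [(np.int64(116), np.float64(0.99), 0), (np.int64(173), np.float64(1.0), 0), (np.int64(212), np.float64(1.03), 0), (np.int64(270), np.float64(1.01), 0), (np.int64(299), np.float64(1.02), 0)]
tcp box -0.012800985254684831 -0.00428030804456632 0.22838039119349302 F [-0.21233313 -0.22195117 -0.82557749] t 2.5333
```

View pics/s3.png

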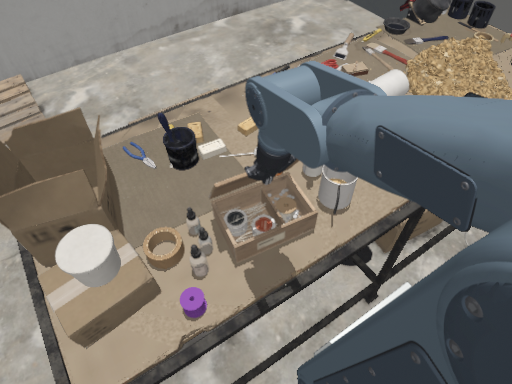

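The lid has followed to 1.02 rad as planned, and the gripper is clear of the contents. I continue the push.

Emit:
{"name": "servo_tool", "arguments": {"series": "1 0.012 0 -0.002 0 0 0;1 0.024 0 -0.004 0 0 0;1 0.036 0 -0.006 0 0 0;1 0.047 0 -0.008 0 0 0;1 0.059 0 -0.008 0 0 0;1 0.071 0 -0.008 0 0 0;1 0.084 0 -0.006 0 0 0;1 0.096 0 -0.003 0 0 0;1 0.104 0 0 0 0 0;1 0.113 0 0.003 0 0 0;1 0.121 0 0.006 0 0 0;1 0.121 0 0.006 0 0 0"}}

```text
time_s: 3.53
eef_pos: [0.6129, 0.0415, 0.2525]
eef_rot: [0.009, 0.989, -0.065, 0.13]
wrist_force: [-0.6, 0.6, 1.0]
opening: -0.001
grasp_force: 0.0
```

```bash
python3 lid.py s4
```

```text
1528 [(np.int64(679), np.float64(1.76), 0), (np.int64(702), np.float64(1.72), 0), (np.int64(992), np.float64(1.73), 0), (np.int64(1078), np.float64(1.75), 0), (np.int64(1180), np.float64(1.74), 0)]
tcp box 0.10453724533485038 -0.0029974099235506053 0.25253326368921425 F [ 0.47337519  0.28269267 -0.76379418] t 3.5833
```

The lid is at 1.74 rad. I give it one small extra push, then back off and go level above the spool.

Emit:
{"name": "servo_tool", "arguments": {"series": "1 0.006 0 0.003 0 0 0;1 0.006 0 0.003 0 0 0;1 -0.02 0 -0.005 0 0 0;1 -0.05 0 -0.013 0 0 0;1 -0.075 0.02 -0.02 0 -5 0;1 -0.1 0.04 -0.027 0 -10 0;1 -0.107 0.066 -0.029 0 -15 0;1 -0.107 0.066 -0.029 0 -15 0;1 -0.107 0.066 -0.029 0 -15 0;1 -0.107 0.066 -0.029 0 -15 0"}}

```text
time_s: 4.42
eef_pos: [0.4938, -0.0085, 0.2534]
eef_rot: [-0.0, 0.998, -0.066, 0.001]
wrist_force: [-0.2, -0.5, -0.3]
opening: 0.001
grasp_force: 0.0
```

```bash
python3 lid.py s5; python3 - <<'E'
from h import *
c=cam("wrist");save(c,"w1");P=cloud(c)
O=np.array([.5092,.0585]);x=np.array([.9914,-.131]);u=np.array([.131,.9914])
S=P.reshape(-1,3);S=S[~np.isnan(S).any(1)]
B=np.column_stack([(S[:,:2]-O)@x,(S[:,:2]-O)@u,S[:,2]])
S=B[(B[:,1]<-.033)&(B[:,1]>-.112)&(B[:,2]>.052)&(B[:,2]<.066)&(abs(B[:,0])<.066)]
print(len(S),np.median(S,0),cv2.minEnclosingCircle(S[:,:2].astype(np.float32)) if len(S) else 0)
o=ctrl.get_obs();print(o["eef_pos"],Rq(o["eef_rot"]).as_matrix().round(3).tolist())
E
```

```text
1544 [(np.int64(612), np.float64(1.8), 0), (np.int64(769), np.float64(1.76), 0), (np.int64(1024), np.float64(1.77), 0), (np.int64(1024), np.float64(1.79), 0), (np.int64(1194), np.float64(1.78), 0)]
tcp box -0.006666679408239239 -0.06810162775081535 0.2532636629639697 F [ 0.98838482  0.54282584 -1.23497466] t 4.4667
2434 [ 0.00246644 -0.07102061  0.0580463 ] ((9.033903552335687e-06, -0.0600707121193409), 0.07006650418043137)
[ 0.49354231 -0.00796826  0.25327145] [[0.992, -0.13, 0.001], [-0.13, -0.992, 0.0], [0.001, -0.0, -1.0]]
```

View pics/w1.png

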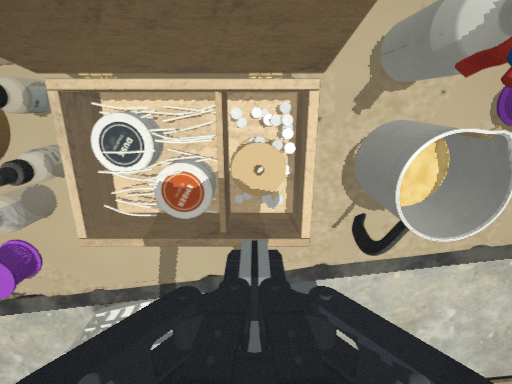

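The lid is at 1.78 rad and stays. In the wrist view the spool's flange is centred at about (259,168), with the tins untouched at (125,142) and (185,190). I refine the spool's centre from this second view.

```bash
python3 - <<'E'
from h import *
c=dict(np.load("wrist.npz"));P=cloud(c)
m=np.zeros(P.shape[:2],bool);m[136:198,230:291]=1
m&=(abs(P[...,2]-.058)<.005)
m=cv2.morphologyEx(m.astype(np.uint8),cv2.MORPH_OPEN,np.ones((7,7)))
S=P[m>0];print(len(S),np.median(S,0),cv2.minEnclosingCircle(S[:,:2].astype(np.float32)),P[175,245],P[175,275])
E
```

```text
2159 [ 0.50143099 -0.01362422  0.05806608] ((0.5005357265472412, -0.013386127538979053), 0.029999880120158195) [0.49613946 0.001864   0.05719743] [ 0.49215154 -0.03067766  0.05830072]
```

Both views agree within 4 mm: (0.499, −0.010) and (0.5005, −0.0134), with the top at z 0.058. I descend so the fingertips stand 35 mm above it, and hold.

Emit:
{"name": "servo_tool", "arguments": {"series": "1 0.007 0.003 0.03 0 0 0;1 0.007 0.003 0.06 0 0 0;1 0.007 0.003 0.09 0 0 0;1 0.007 0.003 0.115 0 0 0;1 0.007 0.003 0.13 0 0 0;1 0.007 0.003 0.135 0 0 0;1 0.007 0.003 0.135 0 0 0;1 0.007 0.003 0.135 0 0 0"}}

```text
time_s: 5.18
eef_pos: [0.5005, -0.0122, 0.1191]
eef_rot: [0.0, 0.998, -0.065, 0.001]
wrist_force: [-0.0, 0.7, 1.0]
opening: -0.001
grasp_force: 0.0
```

```bash
python3 lid.py s6; python3 - <<'E'
from h import *
c=cam("wrist")
s=dict(np.load("scene.npz"))
a=cv2.resize(s["img"][120:270,170:370],(400,300));b=cv2.resize(c["img"],(400,300))
cv2.imwrite("pics/f.png",np.hstack([a,b])[...,::-1]);print([ctrl.get_obs()["eef_pos"].round(4) for _ in range(1)])
E
```

```text
1542 [(np.int64(623), np.float64(1.8), 0), (np.int64(735), np.float64(1.76), 0), (np.int64(1026), np.float64(1.77), 0), (np.int64(1054), np.float64(1.79), 0), (np.int64(1201), np.float64(1.78), 0)]
tcp box 0.0011506371442561246 -0.0714437889258729 0.11968355179814409 F [-0.24130082  1.85557229 -0.52272526] t 5.2333
[array([ 0.5012, -0.0126,  0.12  ])]
```

View pics/f.png

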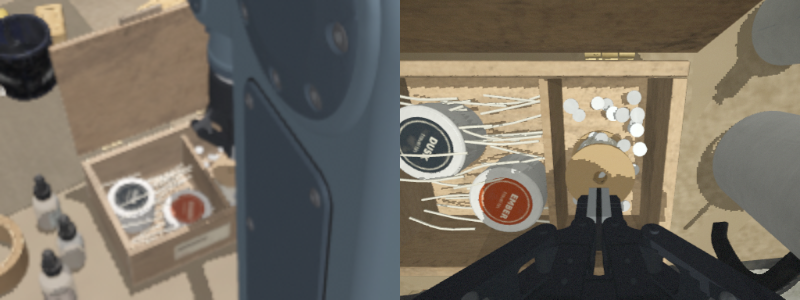

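The fingertips point at the spool, the lid leans back and nothing has been disturbed. I hold this pose for 4 s.

Emit:
{"name": "servo_tool", "arguments": {"series": "1 0 0 0 0 0 0;1 0 0 0 0 0 0;1 0 0 0 0 0 0;1 0 0 0 0 0 0;1 0 0 0 0 0 0;1 0 0 0 0 0 0;1 0 0 0 0 0 0;1 0 0 0 0 0 0;1 0 0 0 0 0 0;1 0 0 0 0 0 0;1 0 0 0 0 0 0;1 0 0 0 0 0 0"}}

```text
time_s: 6.28
eef_pos: [0.5, -0.0126, 0.1184]
eef_rot: [-0.0, 0.998, -0.066, -0.0]
wrist_force: [-0.3, 0.2, -0.5]
opening: 0.0
grasp_force: 0.0
```

Emit:
{"name": "servo_tool", "arguments": {"series": "1 0 0 0 0 0 0;1 0 0 0 0 0 0;1 0 0 0 0 0 0;1 0 0 0 0 0 0;1 0 0 0 0 0 0;1 0 0 0 0 0 0;1 0 0 0 0 0 0;1 0 0 0 0 0 0;1 0 0 0 0 0 0;1 0 0 0 0 0 0;1 0 0 0 0 0 0;1 0 0 0 0 0 0"}}

```text
time_s: 7.28
eef_pos: [0.5, -0.0126, 0.1184]
eef_rot: [-0.0, 0.998, -0.066, 0.0]
wrist_force: [-0.7, 0.2, 0.6]
opening: -0.002
grasp_force: 0.0
```

Emit:
{"name": "servo_tool", "arguments": {"series": "1 0 0 0 0 0 0;1 0 0 0 0 0 0;1 0 0 0 0 0 0;1 0 0 0 0 0 0;1 0 0 0 0 0 0;1 0 0 0 0 0 0;1 0 0 0 0 0 0;1 0 0 0 0 0 0;1 0 0 0 0 0 0;1 0 0 0 0 0 0;1 0 0 0 0 0 0;1 0 0 0 0 0 0"}}

```text
time_s: 8.28
eef_pos: [0.5, -0.0126, 0.1184]
eef_rot: [-0.0, 0.998, -0.066, 0.0]
wrist_force: [0.5, -0.7, -0.1]
opening: -0.0
grasp_force: 0.0
```

Emit:
{"name": "servo_tool", "arguments": {"series": "1 0 0 0 0 0 0;1 0 0 0 0 0 0;1 0 0 0 0 0 0;1 0 0 0 0 0 0;1 0 0 0 0 0 0;1 0 0 0 0 0 0;1 0 0 0 0 0 0;1 0 0 0 0 0 0;1 0 0 0 0 0 0;1 0 0 0 0 0 0;1 0 0 0 0 0 0;1 0 0 0 0 0 0"}}

```text
time_s: 9.28
eef_pos: [0.5, -0.0126, 0.1184]
eef_rot: [0.0, 0.998, -0.065, -0.0]
wrist_force: [0.1, 0.2, -0.2]
opening: -0.0
grasp_force: 0.0
```

```bash
python3 lid.py && python3 -c "
from bench import ctrl
print(ctrl.hand_in())"
```

```text
1543 [(np.int64(641), np.float64(1.8), 0), (np.int64(757), np.float64(1.76), 0), (np.int64(996), np.float64(1.77), 0), (np.int64(1021), np.float64(1.79), 0), (np.int64(1185), np.float64(1.78), 0)]
tcp box 0.00014984750505319376 -0.07170431254885676 0.11840166010310983 F [0.98580551 0.18162658 0.18697741] t 9.3333
the job is handed in; nothing more can be done
None
```

The job is handed in at 9.3 s: the lid leans back at about 1.78 rad, and the fingertips held about 35 mm above the centre of the spool for 4 s and are still pointing there, with no sign in the pictures or forces of anything else being touched or moved.

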